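# Seal the walnut tub at the chimney-cake stall

## Task

The red lid of the walnut tub has only been laid on and still stands proud on its gasket. Press it down around its edge, place by place rather than in the middle, until the seal is fully home and the lid sits flat all round. Keep the tub where it stands, leave the blue-lidded and yellow-lidded tubs alone, and let go at the end.

Things in the scene. Friction and masses are not known exactly. Their poses are not given: they have to be found in the camera images.
- tub: The walnut tub: loose, heavy, clear, brown contents, 130 (x) x 90 (y) mm, 86 mm high. Origin: centre of its underside; z up, x along its long side. At each corner, 51 mm in x and 31 mm in y from the centre, a stiff gasket piece under the lid goes down 8 mm to a firm stop and stays down. It takes a push of about 7 N at a corner, 14 N mid-side (two pieces), 28 N in the middle (all four).
- lid: Red rigid lid lying loose on the walnut tub, square to it: 144 (x) x 104 (y) mm, 5 mm plate, 14 mm skirt. Origin: centre of its top face, z up, x along its long side. Dark thumb marks at its corners, 51 mm in x and 31 mm in y from the origin, lie over the gasket pieces. Top 103 mm above the table at first, 95 mm when seated. It rocks, and a pressed corner can lift again, until all are down.
- tub_blue: Bystander: a tub of the same size with white contents and a blue lid, already sealed, its top 95 mm above the table. Origin at the centre of its underside.
- tub_yellow: Bystander: a tub of the same size with dark contents and a yellow lid, already sealed, its top 95 mm above the table. Origin at the centre of its underside.
Not all that is in view belongs to the job. Leave any green look-alike of the tub alone. There is more than one size of the lid; the job needs the smaller.

How it is judged:
By the outcome, as a careful person would: the job done as asked, in the order asked, and still so for the second after the job is handed in, with the robot touching nothing.
It also fails if it takes over 45 s, if anything falls off the work surface, if the arm or the gripper's body presses on something with over 40 N, if the wrist force passes 120 N, or if a joint passes its speed limit or range.

## Robot

A 6-joint arm with a two-finger parallel gripper is mounted at the origin on the work surface. World frame = base frame: x ahead of the robot, y to its left, z up, the work surface at z = 0. Lengths are in m, angles in degrees, forces in N, time in s.
With the tool pointing down it reaches from about 0.25 to 0.725 m from the base axis. Payload 9.7 kg.
Tool frame: the origin (TCP) lies between the finger pads; the fingertips stand 19 mm ahead of it and the grasp point (between the pads) is the TCP; z points along the fingers, y is the line along which they close (so a half turn about z gives the same grasp; the last joint's range is limited). The gripper opens to 85 mm and grips with 20 to 120 N. Pads are 22 mm wide; open, the fingers measure 114 mm over their backs; the gripper's body (76 mm by 85 mm) begins 54 mm behind the grasp point. The pads swing forward as they close: fully open they stand 13 mm farther back than shut.
Start: joints at [0, 4.979, 10.078, 95.1, 0, 90], TCP at [0.55, -0, 0.25] pointing down, gripper open.
Joint ranges: [-179.16, 179.16], [-48.56, 103.87], [-65.8, 70.77], [-126.05, 130.52], [-82.76, 87.17], [-180, 180]. Speed limits (degrees/s): [127.2, 127.2, 147.25, 180, 180, 180].

## Interface

Orientations are given as [roll, pitch, yaw] about the fixed x, y, z axes, in that order (R = Rz(yaw) Ry(pitch) Rx(roll)).
In Python, from workcell import telemetry, camera, calibration, workorder gives the robot as it stands.
- The arm moves only by the tool play_rows, never from a script. Its argument "increments" is a list of rows, each a list of 3 entries, a list of its own where there are three numbers: the shift along the tool's x, y, z in mm, then the turn, a rotation vector about the tool's x, y, z in degrees, then the closure, from 0 (fully open) to 1 (shut). In form: [[[x, y, z], [ax, ay, az], jaw], ...]. A call has 1 to 20 rows; each row is the pose to reach, as a shift and turn from the pose commanded when the call began, along the tool's axes at that moment; what a row does not reach only later rows make up. A row lasts 1/10 s, in which the tool goes at most 50 mm and 8.59 degrees, less where a joint would pass 70% of its speed; a pose out of reach is approached as far as the arm can. A call with a gripper value outside its range is refused whole. The fingers move at their own pace and stop on an object; "grip_force" is the grip in N (left out, the last holds). Time passes only in rows, so rows that repeat a pose let the fingers close. It gives the time, the measured TCP pose, the force, the opening and the grip force at its end, in the units of the state.
- telemetry.get_obs(): the state, without advancing time (a new reading comes with each control period).
- camera(name): name is "scene" or "side" or "wrist"; returns (picture, depth): 420x560x3 uint8, red, green, blue; 420x560 float32, m along the optical axis (not along the pixel's ray), 0 where there is no reading.
- calibration(name): a dict with "vertical_fov" (degrees; the focal length in pixels is half the picture's height over the tangent of half this angle, whatever the lens; pixels are square), "cx", "cy" (the principal point, pixels), "rvec" (rotation vector, rad) and "tvec" (3), from world to camera coordinates, as OpenCV has them; the wrist camera has in their place "hand_eye" (4x4, takes a point from camera to tool coordinates, whose origin is the TCP and whose axes are the flange's). Camera axes: x right, y down, z forward; pixel columns grow to the right and rows downward; lengths in m; the calibration is good to about 2 mm. The wrist camera is an equidistant fisheye: a pixel r from the principal point sees the ray r / f radians off the axis. A picture is of the moment at which its call begins: read the wrist's pose just before it. calibration takes no time and is no camera call.
- workorder.job_done(): hands the job in; it is judged then, once.
The state is a dict: "time": time; "q": joint angles; "qd": joint speeds; "joint_efforts": joint torques, N m; "ee_pos": TCP position; "tcp_rot": TCP orientation; "wrist_force": force on the tool from outside, world axes, zero at the start; "torque": the same for the moment, N m; "opening": finger opening in m; "grasp_force": force on a finger pad.
Only numpy, scipy, OpenCV 4.12 (cv2) and the standard library are available. Lean on these libraries where they do the work, as an engineer would, in place of code of your own. Each camera call takes 0.05 s, during which the arm holds its last target. There are 200 camera calls.

## Working session

There is one attempt and no reset: what is moved stays moved. The work goes in short steps, Python scripts to look and compute and a tool call to move; the robot and the scene stay as the last step left them, time stands still between calls to the robot, and variables do not carry over. Pictures are saved under pics/ and viewed, at most 10 in all, crops included, and the job is handed in when it is done.

Besides the shell and the picture viewer there is one more tool, called after "Emit:" as name([rows], argument=value, ...), one row to a line, values as JSON. play_rows: Moves the arm, as the interface text tells. Its arguments: {"type":"object","properties":{"increments":{"type":"array"},"grip_force":{"type":"number"}},"required":["increments"]}

```bash
mkdir -p pics
cat > h.py <<'E'
import numpy as np, cv2
from workcell import telemetry, camera, calibration, workorder
def K(c,h=420):
    f=h/2/np.tan(np.radians(c["vertical_fov"])/2); return f
def cloud(name):
    im,d=camera(name); c=calibration(name); f=K(c)
    v,u=np.mgrid[0:420,0:560]
    P=np.stack([(u-c["cx"])/f*d,(v-c["cy"])/f*d,d],-1)
    R,_=cv2.Rodrigues(np.array(c["rvec"],float)); t=np.array(c["tvec"],float).ravel()
    W=(P-t)@R
    W[d==0]=np.nan
    return im,W
E
python3 - <<'E'
from h import *
print(telemetry.get_obs())
for n in("scene","side"):
    im,W=cloud(n); np.savez(f"{n}.npz",im=im,W=W)
    cv2.imwrite(f"pics/{n}.png",im[:,:,::-1])
    h=cv2.cvtColor(im,cv2.COLOR_RGB2HSV)
    m=(((h[...,0]<8)|(h[...,0]>172))&(h[...,1]>130)&(h[...,2]>70)).astype(np.uint8)
    k,l,s,c=cv2.connectedComponentsWithStats(m)
    for i in range(1,k):
        if s[i,4]>100:
            w=W[l==i]; print(n,s[i],c[i].round(),np.nanpercentile(w,[2,50,98],axis=0).round(4).tolist())
E
```

```text
{'time': 0.0, 'q': array([-1.36278540e-03,  5.01108780e+00,  1.00349518e+01,  9.50988055e+01,
        1.56536911e-03,  9.00012884e+01]), 'qd': array([ 0.00723148,  0.00983959, -0.02479623,  0.00700548, -0.00865991,
        0.08167958]), 'joint_efforts': array([ 7.68234549e-04, -5.20392072e+01,  4.64802504e+01,  1.63646933e-02,
        2.23589603e-05, -6.77332673e-05]), 'ee_pos': array([ 5.49804083e-01, -5.80979607e-06,  2.49587621e-01]), 'tcp_rot': array([-1.79925058e+02, -1.56368258e-03,  8.99973468e+01]), 'wrist_force': array([-0.2298925 ,  0.1578043 , -0.07443378]), 'torque': array([-0.03387682,  0.00133974, -0.01048044]), 'grasp_force': 0.0, 'opening': 0.0851797888266916}
scene [ 382    0   36   87 2180] [399.  41.] [[-1.8533, 1.3005, -0.6306], [-1.8252, 2.128, -0.2897], [-0.9363, 2.2559, -0.0018]]
scene [  95  195   82   66 3421] [134. 227.] [[0.0832, -0.3651, 0.0153], [0.2024, -0.2961, 0.0288], [0.2844, -0.2221, 0.0317]]
scene [ 225  234   79   65 3106] [264. 266.] [[0.4694, -0.1641, 0.0899], [0.5539, -0.1166, 0.1041], [0.6101, -0.0641, 0.1064]]
scene [481 330  44  27 592] [504. 343.] [[0.8471, 0.1469, 0.0389], [0.8591, 0.188, 0.0471], [0.8673, 0.2298, 0.0506]]
side [ 327  139   74   37 2460] [363. 157.] [[0.082, -0.3612, 0.0223], [0.1802, -0.2826, 0.0276], [0.2796, -0.217, 0.0307]]
side [ 195  159   63   32 1534] [226. 174.] [[0.4686, -0.1592, 0.1006], [0.5365, -0.1069, 0.1034], [0.6045, -0.0588, 0.1062]]
side [ 50 266  23  34 151] [ 60. 282.] [[0.8483, 0.1532, 0.0453], [0.8534, 0.192, 0.0479], [0.859, 0.2324, 0.0505]]
```

View pics/scene.png

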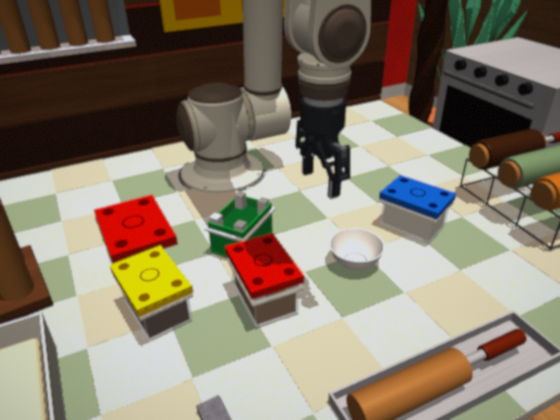

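View pics/side.png

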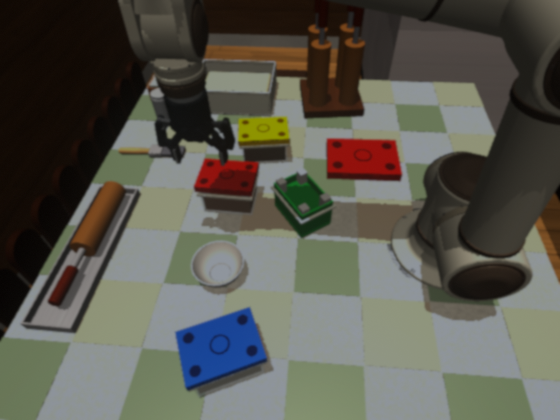

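Scene view: the candidates are the red lid on the brown-content tub (264,266), the larger red lid lying on the table (134,227), and the green look-alike (240,222). Blue (417,200) and yellow (150,280) are the bystanders. I choose (264,266) because it is the smaller red lid, its top is at about 103 mm, and it sits on brown contents. The side view agrees, with that lid at (226,174).

Run:
```python
from h import *
for n,(u,v) in (("scene",(264,266)),("side",(226,174))):
    z=np.load(n+".npz"); im,W=z["im"],z["W"]
    h=cv2.cvtColor(im,cv2.COLOR_RGB2HSV)
    m=(((h[...,0]<10)|(h[...,0]>170))&(h[...,1]>110)).astype(np.uint8)
    m=cv2.morphologyEx(m,cv2.MORPH_CLOSE,np.ones((9,9)))
    k,l,s,c=cv2.connectedComponentsWithStats(m); i=l[v,u]
    # ray cast onto z=.103 plane for top face
    t=(l==i)&(W[...,2]>.097)
    ys,xs=np.nonzero(t)
    c=calibration(n);R,_=cv2.Rodrigues(np.array(c["rvec"],float));tv=np.array(c["tvec"],float).ravel();f=K(c)
    d=np.stack([(xs-c["cx"])/f,(ys-c["cy"])/f,np.ones(len(xs))],-1)@R; o=-R.T@tv
    P=o+d*((.103-o[2])/d[:,2])[:,None]
    r=cv2.minAreaRect((P[:,:2]*1000).astype(np.float32)); print(n,r,cv2.boxPoints(r).round(0).tolist())
    w=W[t]; A=np.c_[w[:,:2]-w[:,:2].mean(0),np.ones(len(w))]; print("plane",np.linalg.lstsq(A,w[:,2],rcond=None)[0])
    # dark marks
    hv=im[...,0].astype(int); hull=np.zeros_like(m)
    cv2.fillConvexPoly(hull,cv2.convexHull(np.c_[xs,ys].astype(np.int32)),1)
    print("Z",np.nanpercentile(w[:,2],[5,50,95]).round(4))
    dk=((hv<np.median(hv[t])*.62)&(cv2.erode(hull,np.ones((3,3)))>0)).astype(np.uint8)
    k,l2,s2,c2=cv2.connectedComponentsWithStats(dk)
    for j in range(1,k):
        if s2[j,4]>5:
            p=c2[j]; dd=np.array([(p[0]-c["cx"])/f,(p[1]-c["cy"])/f,1])@R; print(s2[j,4],p.round(1),(o+dd*((.103-o[2])/dd[2])).round(4)[:2])
    if n=="scene":
        cv2.imwrite("pics/crop.png",cv2.resize(im[210:330,200:330,::-1],None,fx=4,fy=4))
```

```text
scene ((539.8763427734375, -112.7009506225586), (106.44145965576172, 152.50474548339844), 87.67638397216797) [[462.0, -163.0], [614.0, -169.0], [618.0, -63.0], [466.0, -56.0]]
plane [-0.00681369  0.00430857  0.10409271]
Z [0.1015 0.1043 0.106 ]
50 [267.2 240.4] [ 0.4846 -0.0772]
11 [270.1 260.3] [ 0.5431 -0.0987]
7 [257.1 280.4] [ 0.5832 -0.1436]
side ((535.825439453125, -107.74247741699219), (109.57598114013672, 144.8192138671875), 87.90398406982422) [[461.0, -160.0], [606.0, -165.0], [610.0, -56.0], [465.0, -50.0]]
plane [-0.03826456  0.26891478  0.10616647]
Z [0.101  0.1034 0.1058]
17 [223.  161.1] [ 0.555  -0.1554]
27 [244.2 184. ] [ 0.4873 -0.0772]
```

View pics/crop.png

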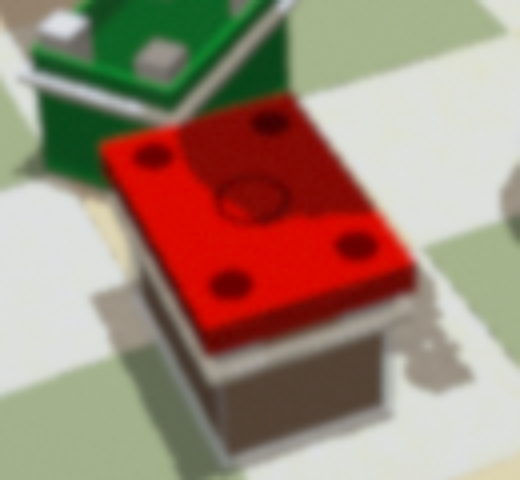

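The crop shows the right tub: a red lid with dark marks at crop (270,124), (153,157), (231,286) and (356,246), and a visible gap above the brown contents. I'll shut the fingers and go above its centre for a close look.

Emit:
play_rows([
  [[-30,-4,0],[0,0,0],1],
  [[-60,-8,0],[0,0,0],1],
  [[-90,-12,0],[0,0,0],1],
  [[-110,-14,0],[0,0,0],1],
  [[-110,-14,0],[0,0,0],1],
  [[-110,-14,0],[0,0,0],1],
  [[-110,-14,0],[0,0,0],1],
  [[-110,-14,0],[0,0,0],1],
])

```text
time: 0.9
ee_pos: [0.5361, -0.1091, 0.2502]
tcp_rot: [-180.0, -0.0, 90.1]
wrist_force: [0.2, -0.0, 0.5]
opening: 0.0004
grasp_force: 0.0
```

```bash
cat > wr.py <<'E'
from h import *
from scipy.spatial.transform import Rotation as Ro
import sys
def wpix(p,o,c,z):
    f=K(c); p=np.asarray(p,float)-[c["cx"],c["cy"]]; r=np.hypot(*p); th=r/f
    d=np.array([*(p/r*np.sin(th)),np.cos(th)]); H=np.array(c["hand_eye"])
    R=Ro.from_euler("xyz",o["tcp_rot"],degrees=True).as_matrix()
    d=R@H[:3,:3]@d; s=o["ee_pos"]+R@H[:3,3]; return s+d*(z-s[2])/d[2]
E
python3 - <<'E'
from wr import *
o=telemetry.get_obs(); im,d=camera("wrist"); c=calibration("wrist")
print(o["time"],o["ee_pos"],o["tcp_rot"],o["opening"],o["wrist_force"],K(c))
cv2.imwrite("pics/w1.png",im[:,:,::-1])
h=cv2.cvtColor(im,cv2.COLOR_RGB2HSV)
m=(((h[...,0]<10)|(h[...,0]>170))&(h[...,1]>110)).astype(np.uint8)
mc=cv2.morphologyEx(m,cv2.MORPH_OPEN,np.ones((5,5)))
k,l,s,cc=cv2.connectedComponentsWithStats(mc)
for i in range(1,k):
    if s[i,4]>500: print("red",s[i],cc[i].round(),wpix(cc[i],o,c,.103).round(4))
n,l,s,cc=cv2.connectedComponentsWithStats((1-cv2.morphologyEx(m,cv2.MORPH_OPEN,np.ones((3,3)))).astype(np.uint8))
for i in range(1,n):
    if 20<s[i,4]<4000: print(s[i],cc[i].round(1),wpix(cc[i],o,c,.103).round(4))
E
```

```text
0.9 [ 0.53613483 -0.10913415  0.25024217] [-1.79995087e+02 -7.47747553e-03  9.00651003e+01] 0.0003888360805904893 [ 0.24450167 -0.03575087  0.518367  ] 325.19226210127806
red [  201   139   167   118 18160] [282. 196.] [ 0.5356 -0.1074  0.103 ]
red [   3  247  123   94 8413] [ 66. 291.] [ 0.2779 -0.2227  0.103 ]
```

View pics/w1.png

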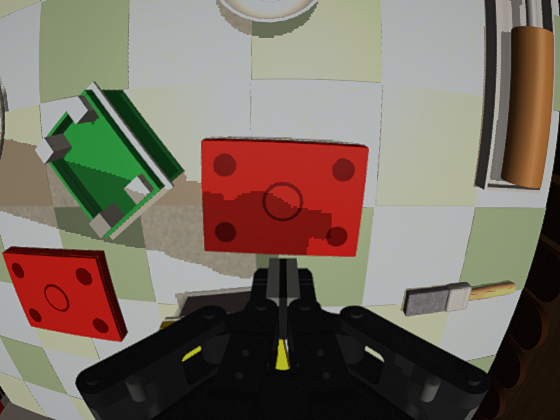

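The wrist view shows the lid with marks at (225,165), (343,170), (225,231) and (337,236) and the ring at (282,202). The shut fingers are below it in the picture, at (282,265).

Run:
```python
from wr import *
o=telemetry.get_obs(); c=calibration("wrist")
P=[wpix(p,o,c,.103) for p in [(225,165),(343,170),(225,231),(337,236),(282,202)]]
for p in P: print(p.round(4))
print(np.mean(P[:4],0))
```

```text
[ 0.4868 -0.0793  0.103 ]
[ 0.5879 -0.0836  0.103 ]
[ 0.4835 -0.1403  0.103 ]
[ 0.5859 -0.1452  0.103 ]
[ 0.5355 -0.1126  0.103 ]
[ 0.5360206  -0.11212402  0.103     ]
```

Emit:
play_rows([
  [[15,-25,40],[0,0,0],1],
  [[31,-49,80],[0,0,0],1],
  [[31,-49,110],[0,0,0],1],
  [[31,-49,124],[0,0,0],1],
  [[31,-49,128],[0,0,0],1],
  [[31,-49,131],[0,0,0],1],
  [[31,-49,134],[0,0,0],1],
  [[31,-49,136],[0,0,0],1],
  [[31,-49,136],[0,0,0],1],
])

```text
time: 1.85
ee_pos: [0.488, -0.0788, 0.1178]
tcp_rot: [179.8, -0.0, 90.0]
wrist_force: [-8.9, 3.9, 14.8]
opening: 0.0002
grasp_force: 7.9
```

Emit:
play_rows([
  [[0,0,2],[0,0,0],1],
  [[0,0,4],[0,0,0],1],
  [[0,0,4],[0,0,0],1],
  [[0,0,4],[0,0,0],1],
])

```text
time: 2.25
ee_pos: [0.488, -0.0789, 0.1149]
tcp_rot: [179.8, -0.0, 90.0]
wrist_force: [-12.2, 4.1, 25.1]
opening: 0.0002
grasp_force: 12.7
```

Emit:
play_rows([
  [[0,0,-8],[0,0,0],1],
  [[0,0,-25],[0,0,0],1],
  [[-2,50,-25],[0,0,0],1],
  [[-4,101,-25],[0,0,0],1],
  [[-4,101,-18],[0,0,0],1],
  [[-4,101,-12],[0,0,0],1],
  [[-4,101,-8],[0,0,0],1],
  [[-4,101,-5],[0,0,0],1],
  [[-4,101,-2],[0,0,0],1],
  [[-4,101,0],[0,0,0],1],
  [[-4,101,0],[0,0,0],1],
])

```text
time: 3.35
ee_pos: [0.5886, -0.0829, 0.1151]
tcp_rot: [179.6, 0.0, 90.0]
wrist_force: [-1.6, 3.2, 17.2]
opening: 0.0002
grasp_force: 8.6
```

Emit:
play_rows([
  [[0,0,2],[0,0,0],1],
  [[0,0,2],[0,0,0],1],
  [[0,0,-8],[0,0,0],1],
  [[0,0,-25],[0,0,0],1],
  [[-31,-1,-25],[0,0,0],1],
  [[-62,-2,-25],[0,0,0],1],
  [[-62,-2,-18],[0,0,0],1],
  [[-62,-2,-12],[0,0,0],1],
  [[-62,-2,-8],[0,0,0],1],
  [[-62,-2,-5],[0,0,0],1],
  [[-62,-2,-2],[0,0,0],1],
  [[-62,-2,0],[0,0,0],1],
  [[-62,-2,1],[0,0,0],1],
  [[-62,-2,1],[0,0,0],1],
])

```text
time: 4.75
ee_pos: [0.5864, -0.1446, 0.1141]
tcp_rot: [179.7, 0.1, 90.0]
wrist_force: [-11.7, -0.4, 29.1]
opening: 0.0001
grasp_force: 14.8
```

Emit:
play_rows([
  [[0,0,1],[0,0,0],1],
  [[0,0,1],[0,0,0],1],
  [[0,0,-8],[0,0,0],1],
  [[0,0,-25],[0,0,0],1],
  [[3,-50,-25],[0,0,0],1],
  [[5,-102,-25],[0,0,0],1],
  [[5,-102,-18],[0,0,0],1],
  [[5,-102,-12],[0,0,0],1],
  [[5,-102,-8],[0,0,0],1],
  [[5,-102,-5],[0,0,0],1],
  [[5,-102,-2],[0,0,0],1],
  [[5,-102,0],[0,0,0],1],
  [[5,-102,1],[0,0,0],1],
  [[5,-102,1],[0,0,0],1],
])

```text
time: 6.15
ee_pos: [0.4845, -0.1398, 0.1136]
tcp_rot: [179.9, 0.1, 90.0]
wrist_force: [-23.7, 5.8, 49.5]
opening: 0.0001
grasp_force: 24.8
```

Emit:
play_rows([
  [[0,0,-10],[0,0,0],1],
  [[0,0,-27],[0,0,0],1],
  [[31,1,-27],[0,0,0],1],
  [[61,3,-27],[0,0,0],1],
  [[61,3,-18],[0,0,0],1],
  [[61,3,-12],[0,0,0],1],
  [[61,3,-8],[0,0,0],1],
  [[61,3,-5],[0,0,0],1],
  [[61,3,-3],[0,0,0],1],
  [[61,3,-1],[0,0,0],1],
  [[61,3,-1],[0,0,0],1],
])

```text
time: 7.25
ee_pos: [0.4872, -0.0795, 0.1137]
tcp_rot: [179.8, -0.0, 89.9]
wrist_force: [-15.9, 6.4, 36.9]
opening: -0.0
grasp_force: 18.6
```

Emit:
play_rows([
  [[0,0,-10],[0,0,0],1],
  [[0,0,-27],[0,0,0],1],
  [[-2,50,-27],[0,0,0],1],
  [[-4,101,-27],[0,0,0],1],
  [[-4,101,-18],[0,0,0],1],
  [[-4,101,-12],[0,0,0],1],
  [[-4,101,-8],[0,0,0],1],
  [[-4,101,-5],[0,0,0],1],
  [[-4,101,-2],[0,0,0],1],
  [[-4,101,0],[0,0,0],1],
  [[-4,101,0],[0,0,0],1],
])

```text
time: 8.35
ee_pos: [0.5876, -0.0832, 0.1138]
tcp_rot: [179.7, 0.0, 90.0]
wrist_force: [-9.4, 1.4, 22.6]
opening: -0.0
grasp_force: 11.2
```

Emit:
play_rows([
  [[0,0,-10],[0,0,0],1],
  [[0,0,-27],[0,0,0],1],
  [[-31,-1,-27],[0,0,0],1],
  [[-62,-2,-27],[0,0,0],1],
  [[-62,-2,-18],[0,0,0],1],
  [[-62,-2,-12],[0,0,0],1],
  [[-62,-2,-8],[0,0,0],1],
  [[-62,-2,-5],[0,0,0],1],
  [[-62,-2,-2],[0,0,0],1],
  [[-62,-2,0],[0,0,0],1],
  [[-62,-2,0],[0,0,0],1],
])

```text
time: 9.45
ee_pos: [0.5866, -0.1444, 0.1138]
tcp_rot: [179.7, 0.1, 90.1]
wrist_force: [-9.7, 3.5, 28.3]
opening: 0.0001
grasp_force: 13.7
```

Emit:
play_rows([
  [[0,0,-10],[0,0,0],1],
  [[0,0,-50],[0,0,0],1],
  [[34,-50,-90],[0,0,0],1],
  [[34,-50,-141],[0,0,0],1],
  [[34,-50,-141],[0,0,0],1],
  [[34,-50,-141],[0,0,0],1],
  [[34,-50,-141],[0,0,0],1],
  [[34,-50,-141],[0,0,0],1],
])

```text
time: 10.25
ee_pos: [0.536, -0.1109, 0.2486]
tcp_rot: [-179.9, -0.0, 90.0]
wrist_force: [-0.7, -0.7, 0.1]
opening: -0.0001
grasp_force: 0.0
```

Run:
```python
from wr import *
o=telemetry.get_obs(); im,d=camera("wrist"); print(o["time"],o["ee_pos"],o["tcp_rot"],o["wrist_force"])
cv2.imwrite("pics/w2.png",im[:,:,::-1])
im,W=cloud("scene"); 
h=cv2.cvtColor(im,cv2.COLOR_RGB2HSV)
m=(((h[...,0]<10)|(h[...,0]>170))&(h[...,1]>110)).astype(np.uint8)
t=cv2.erode(m,np.ones((5,5)))>0
t&=(abs(W[...,0]-.536)<.065)&(abs(W[...,1]+.112)<.045)&(W[...,2]>.088)&(W[...,2]<.112)
w=W[t]; A=np.c_[w[:,:2]-[.536,-.112],np.ones(len(w))]; print("plane",len(w),np.linalg.lstsq(A,w[:,2],rcond=None)[0],np.percentile(w[:,2],[5,50,95]))
for n,lo,hi in(("yellow",20,35),("blue",100,125)):
    mm=cv2.erode(((h[...,0]>lo)&(h[...,0]<hi)&(h[...,1]>150)).astype(np.uint8),np.ones((5,5)))>0
    w=W[mm]; w=w[(w[:,2]>.085)&(w[:,2]<.11)&(w[:,0]>.2)]; print(n,np.median(w,axis=0))
a=cv2.resize(im[200:330,190:340,::-1],None,fx=4,fy=4); cv2.imwrite("pics/s2.png",a)
```

```text
10.25 [ 0.53601111 -0.11092894  0.24864077] [-1.79881532e+02 -2.46834150e-02  9.00090612e+01] [-0.70668566 -0.68201601  0.0890324 ]
plane 2030 [2.08976861e-05 9.58463563e-04 9.63692023e-02] [0.0945326  0.09637074 0.09810275]
yellow [ 0.48349924 -0.31414272  0.09632691]
blue [0.4852756  0.30471246 0.09631914]
```

View pics/s2.png

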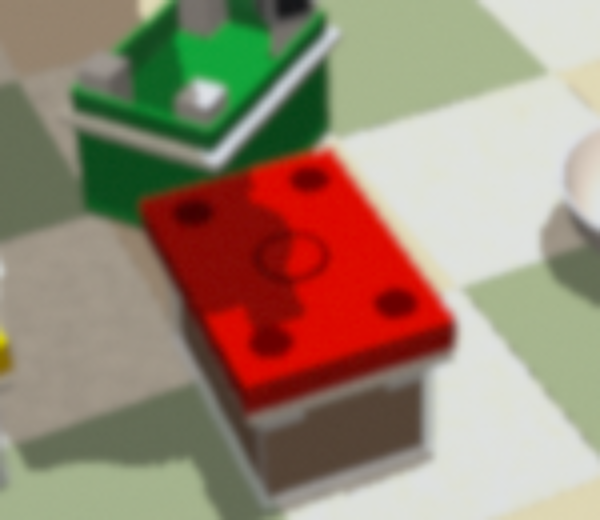

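View pics/w2.png

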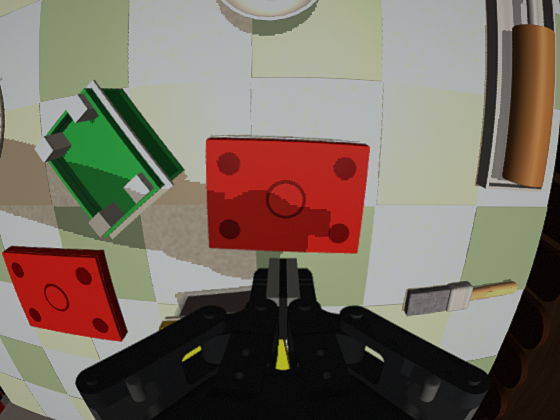

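The scene crop shows the lid down and even, with the rim gap gone. Its plane is level at 96.4 mm by the depth camera, and the sealed tubs read 96.3 mm. In the wrist view the marks are within a few pixels of where they were, and the arm touches nothing.

```bash
python3 -c "
from workcell import workorder; print(workorder.job_done())"
```

```text
the job is handed in; nothing more can be done
None
```

The red lid is pressed home at all four corners and sits flat, level with the sealed tubs. The job is handed in with the arm clear; the lid may have shifted 2–3 mm along x, and I did not check whether the tub moved with it.

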